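# Turn the recipe leaf over its rings and lock it under the keeper

### The arm

A 6-joint arm with a two-finger parallel gripper is mounted at the origin on a cart in front of the work surface, level with it; the furniture and walls round the work are solid. World frame = base frame: x ahead of the robot, y to its left, z up, the work surface at z = 0. Lengths are in m, angles in rad, forces in N, time in s.
With the tool pointing down it reaches from about 0.275 to 0.75 m from the base axis. Payload 10.2 kg.
Tool frame: the origin (TCP) lies on the centre line of the jaws, within the pads' length; the fingertips stand 8 mm ahead of it and the grasp point (between the pads) lies 11 mm behind it; z points along the fingers, y is the direction in which the jaws open and shut (so a half turn about z gives the same grasp; the last joint's range is limited). The gripper opens to 88 mm and grips with 3 to 60 N. Pads are 18 mm wide; open, the fingers measure 123 mm over their backs; the gripper's body (75 mm by 187 mm) begins 45 mm behind the grasp point.
Start: joints at [-0.223, 0.313, 1.498, -0, 1.331, -0.223], TCP at [0.525, -0, 0.247] pointing down, gripper open.
Joint ranges: [-2.94, 2.94], [-0.97, 2.17], [0.19, 2.56], [-1.23, 4.37], [0.02, 3.11], [-2.88, 2.88]. Speed limits (rad/s): [2.39, 2.39, 3.01, 3.14, 3.14, 3.14].

### API

Orientations are given as [roll, pitch, yaw] about the fixed x, y, z axes, in that order (R = Rz(yaw) Ry(pitch) Rx(roll)).
In Python, from cell import read_state, capture, camera_params, finish_job gives the robot as it stands.
- The arm moves only by the tool drive_tool, never from a script. Its arguments are lists of equal length, an entry for each row: "linear": the shift along the tool's x, y, z in mm, a list of three; "rotation": the turn, a rotation vector about the tool's x, y, z in degrees, a list of three. A call has 1 to 10 rows; each row is the pose to reach, as a shift and turn from the pose measured when the call began, along the tool's axes at that moment; what a row does not reach only later rows make up. A row lasts 1/10 s, in which the tool goes at most 50 mm and 8.59 degrees, less where a joint would pass 70% of its speed; a pose out of reach is approached as far as the arm can. A call with a gripper value outside its range is refused whole. "hand" is the finger opening in mm, from 0 to 88.1, set as the call begins (left out, the last holds). The fingers move at their own pace and stop on an object; "grip_force" is the grip in N (left out, the last holds). Time passes only in rows, so rows that repeat a pose let the fingers close. It gives the time, the measured TCP pose, the force and the opening at its end, in the units of the state.
- read_state(): the state, without advancing time (a new reading comes with each control period).
- capture(name): name is "scene" or "side" or "wrist"; returns (picture, depth): 400x640x3 uint8, blue, green, red; 400x640 float32, m along the optical axis (not along the pixel's ray), 0 where there is no reading.
- camera_params(name): a dict with "fovy" (degrees; the focal length in pixels is half the picture's height over the tangent of half this angle, whatever the lens; pixels are square), "cx", "cy" (the principal point, pixels), "R" (3x3) and "t" (3): a world point X has camera coordinates R X + t; the wrist camera has in their place "T_tool_cam" (4x4, takes a point from camera to tool coordinates, whose origin is the TCP and whose axes are the flange's). Camera axes: x right, y down, z forward; pixel columns grow to the right and rows downward; lengths in m; the calibration is good to about 2 mm. A picture is of the moment at which its call begins: read the wrist's pose just before it. camera_params takes no time and is no camera call.
- finish_job(): hands the job in, once; it reports no verdict.
The state is a dict: "time": time; "qpos": joint angles; "dq": joint speeds; "effort": joint torques, N m; "position": TCP position; "tcp_rot": TCP orientation; "ft_force": force on the tool from outside, world axes, zero at the start; "ft_torque": the same for the moment, N m; "opening": finger opening in m.
Only numpy, scipy, OpenCV 4.12 (cv2) and the standard library are available. Lean on these libraries where they do the work, as an engineer would, in place of code of your own. Each camera call takes 0.05 s, during which the arm holds its last target. There are 200 camera calls.

### The job

On the ring-bound recipe stand, push the stiff leaf that stands ajar right over the ring spine with your fingertips and press it flat on the left-hand side, then push the left swivel keeper fully across so that it points at the spine and holds that leaf down. Only push and press: do not pinch the leaf, do not lift or shove the stand, do not turn the leaf that lies underneath, and do not disturb the drinks, the tubs and the jigger round it.

Things in the scene. Friction and masses are not known exactly. Their poses are not given: they have to be found in the camera images.
- recipe_stand: Loose ring-bound recipe stand, about 1.5 kg: bamboo board 200 (x) by 392 mm (y), top at z = 15 mm. Origin on the worktop under its centre; x along the ring spine away from the robot, y left across it, z up. Four steel rings along the spine (y = 0) up to z = 34 mm. A turned leaf lies on the left half, an unturned one on the right (tops at z = 19 mm). A like keeper on the right is unused.
- leaf (a joint): Angle (rad) of the ajar leaf about the ring axis, which runs along the stand's x at y = 0, z = 22 mm. 0 = flat on the right half, pi/2 = upright, 3.14 (stop) = flat on the left half, upper face at z = 24 mm. Starts at 0.35 to 0.8. The hinge is stiff (1 to 1.5 N at the free edge moves it): the leaf stays at whatever angle it is left and does not fall.
- leaf_edge (a point): Middle of the free end of the ajar leaf's grey index tab (42 mm wide), 166 mm from the ring axis, at mid thickness, stand x = 10 mm. The leaf is a stiff white panel with printed pictures on both faces, 170 mm along the spine, 3.6 mm thick; beside the tab it reaches 152 mm from the ring axis. Site axes turn with the leaf: x is the stand's x, -y points from the ring axis out along the leaf.
- next_leaf (a joint): Angle in rad of the leaf that lies flat on the right half under the ajar one (0 = flat, as it starts); same size, its tab nearer the far end. To be left lying.
- keeper (a joint): Angle (rad) of the left swivel keeper about its vertical pivot. 0 = arm along the left margin, pointing to the stand's -x, just clear of the leaf; negative = turned outwards off the board; it is to be turned towards the stand's -y; pi/2 (stop) = arm pointing at the spine, knob end over the leaf. Starts at -0.45 to 0. Stays where it is left; about 1 N at the knob moves it.
- keeper_knob (a point): Top centre of the keeper's round black knob, 15 mm across, 20 mm tall, on the steel arm 38 mm from the pivot. Knob from z = 30 to 49 mm above the worktop; the arm is 3 mm thick (z = 27 to 30 mm) and 14 mm wide, reaching 47 mm from the pivot.
- keeper_pivot (a point): Pivot of the left keeper, on the stand at x = 45 mm, y = 182 mm (stand frame), on the arm's top face, z = 30 mm.
- leaf_front: The half of the ajar leaf (a stiff sheet 1.8 mm thick) that faces up while it lies on the right; origin on the ring axis.
- leaf_back: The other half of the ajar leaf, that faces down while it lies on the right and up once it is turned; origin on the ring axis.
- smoothie_cup: Full pink smoothie cup, 100 mm across, 152 mm tall, standing to the right of the stand; origin under its centre. Bystander.
- layered_drink: Full two-layer green drink, 100 mm across, 165 mm tall, at the far right; origin under its centre. Bystander.
- jigger: Steel double measure, 46 mm across, 78 mm tall, standing to the right near the front; origin under its centre. Bystander.
- tub_berries: Small clear topping tub with dark red contents, 69 mm square, 75 mm tall, to the left of the stand; origin under its centre. Bystander.
- tub_pearls: Like tub with black contents, to the left of the stand, farther back; origin under its centre. Bystander.

How it is judged:
On the way, in this order (a step that is already met when the one before it is completed fails the run):
1. the ajar leaf is turned over the rings and lies flat on the left (value of joint leaf above 3.02 rad), for 0.2 s.
2. the left keeper is across the leaf (value of joint keeper above 1.3 rad and value of joint leaf above 3.02 rad), for 0.2 s.
At the end, for the whole second after the job is handed in: The leaf lies flat on the left half (within 7 degrees of its stop), the left keeper points at the spine (within 15 degrees of its stop), the leaf underneath still lies flat on the right, and the stand rests level on the worktop within 40 mm of where it stood (all of step 2 and value of joint next_leaf below 0.1 rad and distance of recipe_stand from where it was at the start of the episode below 0.04 m and height (world z) of recipe_stand below 0.008 m and angle between recipe_stand's own z axis and vertical below 0.03 rad and linear speed of recipe_stand below 0.01 m/s); the robot touches nothing.
It fails at once if the ajar leaf is pinched between the fingers while raised (both faces pressed at once) (value of joint leaf between 0.3 and 2.8 rad and contact force between the fingers and leaf_front above 1.5 N and contact force between the fingers and leaf_back above 1.5 N).
It fails at once if the leaf underneath is turned up (value of joint next_leaf above 0.25 rad).
It fails at once if the stand is lifted or shoved more than 40 mm (height (world z) of recipe_stand above 0.015 m or angle between recipe_stand's own z axis and vertical above 0.12 rad or distance of recipe_stand from where it was at the start of the episode above 0.04 m).
It fails at once if a drink, tub or the jigger is knocked or moved (distance of any of smoothie_cup, layered_drink, jigger, tub_berries, tub_pearls from where it was at the start of the episode above 0.03 m or angle between any of smoothie_cup, layered_drink, jigger's own z axis and vertical above 0.3 rad).
It also fails if it takes over 61 s, if anything falls off the work surface, if the arm or the gripper's body presses on something with over 40 N, if the wrist force passes 120 N, or if a joint passes its speed limit or range.

## Working session

There is one attempt and no reset: what is moved stays moved. The work goes in short steps, Python scripts to look and compute and a tool call to move; the robot and the scene stay as the last step left them, time stands still between calls to the robot, and variables do not carry over. Pictures are saved under pics/ and viewed, about 8 in all and at most 12, crops included, and the job is handed in when it is done.

Besides the shell and the picture viewer there is one more tool, called after ">>>" as a command line: name --argument value ..., lists and objects as JSON in quotes. drive_tool: Moves the arm, as the interface text tells. Its arguments: {"type":"object","properties":{"linear":{"type":"array","items":{"type":"array","items":{"type":"number"}}},"rotation":{"type":"array","items":{"type":"array","items":{"type":"number"}}},"hand":{"type":"number"},"grip_force":{"type":"number"}},"required":["linear","rotation"]}

```bash
mkdir -p pics; ls
cat > h.py <<'E'
import numpy as np, cv2
from cell import read_state, capture, camera_params, finish_job
def K(p): return 200/np.tan(np.radians(p['fovy'])/2)
def pts(name,depth,p=None):
    "world points for every pixel (fixed cams)"
    p=p or camera_params(name); f=K(p); v,u=np.mgrid[:400,:640]
    c=np.stack([(u-p['cx'])/f*depth,(v-p['cy'])/f*depth,depth],-1)
    return (c-p['t'])@np.array(p['R'])   # R^T (c-t)
E
python3 - <<'E'
from h import *
for n in('scene','side'):
    im,d=capture(n); cv2.imwrite(f'pics/{n}0.png',im); np.savez(f'{n}0.npz',im=im,d=d); p=camera_params(n)
    print(n,p, -np.array(p['R']).T@p['t'])
s=read_state();print(s)
E
```

```text
pics
scene {'fovy': 45.35290018328872, 'cx': 319.44819070070497, 'cy': 195.6776876808194, 'R': array([[ 0.56253318, -0.82672919, -0.00867623],
       [-0.56254392, -0.37504044, -0.73681002],
       [ 0.60588841,  0.41936084, -0.67604417]]), 't': array([-0.32158194,  0.32759769,  1.67195225])} [-0.6478279  -0.8441501   1.36890071]
side {'fovy': 54.76409979872457, 'cx': 322.39656563213526, 'cy': 197.54664475349512, 'R': array([[ 0.89843877, -0.43908271, -0.00376342],
       [-0.22123051, -0.44523897, -0.86765161],
       [ 0.3792952 ,  0.78036443, -0.49715844]]), 't': array([-0.47968874,  0.15915469,  1.32329301])} [-0.03573785 -1.17241195  0.79417185]
{'time': 0.1, 'qpos': array([-2.23410070e-01,  3.13393562e-01,  1.49831159e+00, -2.63305846e-05,
        1.33099226e+00, -2.23380803e-01]), 'dq': array([ 3.79493197e-05, -3.04267911e-03, -2.78310028e-03,  4.32480636e-04,
        8.41709976e-04,  1.29679500e-03]), 'effort': array([ 3.19868399e-03, -4.02814186e+01, -2.52645475e+01,  6.95334817e-02,
        3.42543027e-02, -5.51177254e-05]), 'position': array([5.24806079e-01, 2.03151430e-05, 2.46237182e-01]), 'tcp_rot': array([-3.14050969e+00, -2.19797900e-04,  1.57077321e+00]), 'ft_force': array([0.92143959, 0.18703709, 0.7693963 ]), 'ft_torque': array([-0.00819501,  0.02509688,  0.00856058]), 'opening': 0.08826248389083136}
```

View pics/scene0.png

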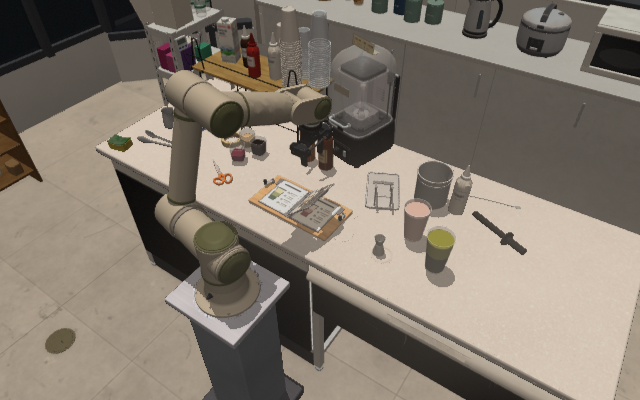

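View pics/side0.png

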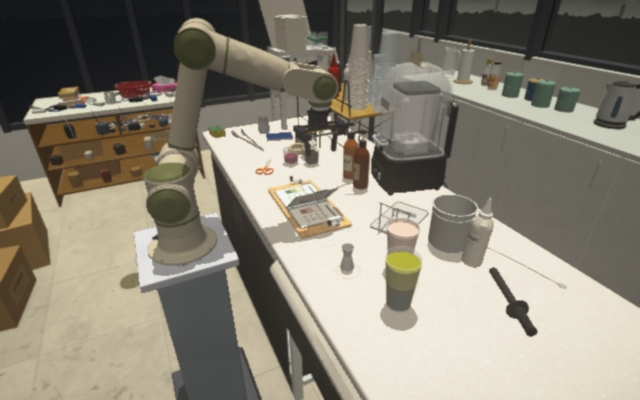

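The scene view shows the stand at about u 250–350, v 178–235, with the leaf ajar near (310,200) and the left keeper near (268,182). In the side view the stand is at u 270–348, v 180–235. Next I'll fit the board and look from the wrist.

Run:
```python
from h import *
z=np.load('scene0.npz'); im,d=z['im'],z['d']; P=pts('scene',d)
crop=cv2.resize(im[165:245,235:365],None,fx=6,fy=6,interpolation=cv2.INTER_CUBIC); cv2.imwrite('pics/crop0.png',crop)
for (u,v) in [(250,204),(282,178),(350,211),(322,235),(268,182),(341,216),(334,187),(240,155)]: print((u,v),P[v,u].round(3))
# bamboo mask
hsv=cv2.cvtColor(im,cv2.COLOR_BGR2HSV); m=cv2.inRange(hsv,(8,90,90),(25,255,255)); m[:165]=0;m[245:]=0;m[:,:235]=0;m[:,365:]=0
q=P[m>0]; q=q[(abs(q[:,2]-.013)<.01)]; print(len(q),q.min(0),q.max(0)); r=cv2.minAreaRect(q[:,:2].astype(np.float32)); print(r)
w,_=capture('wrist'); cv2.imwrite('pics/wrist0.png',w); p=camera_params('wrist'); print(p)
```

```text
(250, 204) [0.375 0.215 0.002]
(282, 178) [0.567 0.194 0.017]
(350, 211) [ 0.564 -0.155  0.009]
(322, 235) [ 0.384 -0.139  0.017]
(268, 182) [0.504 0.22  0.028]
(341, 216) [ 0.483 -0.162  0.051]
(334, 187) [ 0.656 -0.018  0.004]
(240, 155) [0.563 0.427 0.046]
894 [ 0.37053254 -0.16395662  0.00305978] [0.58534393 0.23297532 0.02245485]
((0.47626277804374695, 0.03405703604221344), (0.3953157365322113, 0.2119555026292801), 88.53327941894531)
{'fovy': 59.32461924464971, 'cx': 320.1443992827432, 'cy': 203.68406150648462, 'T_tool_cam': array([[-2.09437521e-04, -9.54686927e-01, -2.97611874e-01,
         7.72759145e-02],
       [ 9.99999955e-01, -1.35943417e-04, -2.67644256e-04,
        -5.51772811e-04],
       [ 2.15058098e-04, -2.97611917e-01,  9.54686912e-01,
        -1.39500937e-01],
       [ 0.00000000e+00,  0.00000000e+00,  0.00000000e+00,
         1.00000000e+00]])}
```

View pics/wrist0.png

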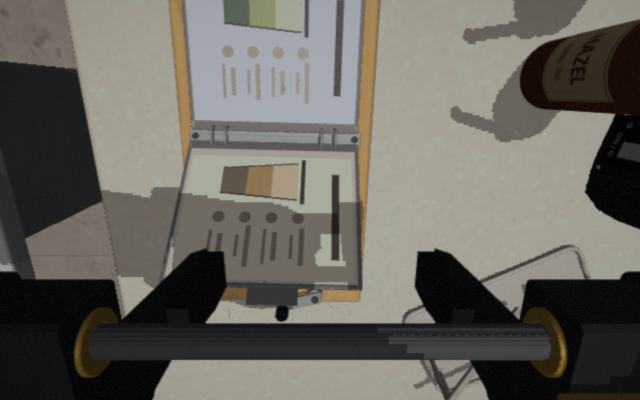

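View pics/crop0.png

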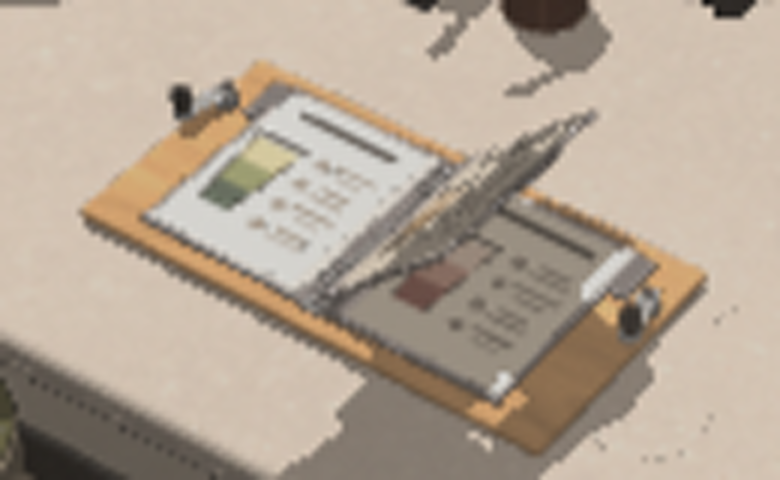

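The wrist view (right = world +x, up = +y) shows the ring spine at v≈137 from u 193 to 358. The ajar leaf is below it, its free edge at v≈287 with the tab at (272,294). Now the numbers: leaf angle, spine, left keeper and neighbours.

```bash
cat >> h.py <<'E'
from scipy.spatial.transform import Rotation as Ro
def wpts(d,s):
    p=camera_params('wrist'); T=np.array(p['T_tool_cam']); f=K(p); v,u=np.mgrid[:400,:640]
    c=np.stack([(u-p['cx'])/f*d,(v-p['cy'])/f*d,d],-1)
    return (c@T[:3,:3].T+T[:3,3])@Ro.from_euler('xyz',s['tcp_rot']).as_matrix().T+s['position']
def ray(name,u,v,z):
    p=camera_params(name); R=np.array(p['R']); o=-R.T@p['t']; g=R.T@[(u-p['cx'])/K(p),(v-p['cy'])/K(p),1]
    return o+g*(z-o[2])/g[2]
E
python3 - <<'E'
from h import *
s=read_state(); im,d=capture('wrist'); P=wpts(d,s); np.savez('w0.npz',im=im,d=d,P=P)
for n,u,v in [('spL',195,133),('spR',356,140),('leafL',180,280),('leafR',358,285),('leaf top',270,180),('leaf',270,240),('tab',272,296),('rknob',282,314),('leftleaf',280,60),('edgeL',180,60),('edgeR',373,60),('board low',340,298)]: print(n,P[v,u].round(3))
L=P[170:275,205:330].reshape(-1,3); L=L[L[:,2]>.02]; A=np.c_[L[:,:2],np.ones(len(L))]; c,*_=np.linalg.lstsq(A,L[:,2],rcond=None); print('leaf plane',c,'ang',np.arctan(np.hypot(*c[:2])),'res',np.std(A@c-L[:,2]),'dir',np.degrees(np.arctan2(c[0],-c[1])))
print('knob',ray('scene',265,181.5,.045),'pivot',ray('scene',273,181,.03))
z=np.load('scene0.npz'); S=pts('scene',z['d'])
for n,u,v in [('jigger',379,240),('smooth',415,220),('green',438,255),('bottle',326,160),('bottle2',310,158),('blender',360,160),('tubr',238,155),('tubp',259,146),('rack',370,200)]: print(n,S[v,u].round(3))
E
```

```text
spL [0.396 0.039 0.021]
spR [0.561 0.032 0.022]
leafL [0.471 0.01  0.268]
leafR [ 0.556 -0.074  0.127]
leaf top [0.524 0.077 0.386]
leaf [ 0.48  -0.045  0.1  ]
tab [ 0.485 -0.081  0.133]
rknob [ 0.482 -0.155  0.051]
leftleaf [0.485 0.109 0.021]
edgeL [0.387 0.109 0.017]
edgeR [0.575 0.109 0.018]
board low [ 0.548 -0.157  0.016]
leaf plane [ 0.10421437 -0.1312242   0.04048034] ang 0.1660295622260855 res 0.03956357055669109 dir 38.45556152867969
knob [0.48420419 0.21886622 0.045     ] pivot [0.51862017 0.20439561 0.03      ]
jigger [ 0.457 -0.345  0.049]
smooth [ 0.544 -0.438  0.133]
green [ 0.455 -0.57   0.113]
bottle [0.728 0.071 0.065]
bottle2 [0.743 0.169 0.024]
blender [ 0.828 -0.043  0.049]
tubr [0.556 0.433 0.048]
tubp [0.643 0.38  0.067]
rack [ 0.667 -0.189  0.007]
```

The leaf stands at about 0.77 rad. Stand centre is about (0.478, 0.035) with yaw −2.4°, left keeper pivot about (0.525, 0.21). Plan: fingers closed, tool tilted 52° toward +y, tip in under the tab's back face.

>>> drive_tool --hand 0 --linear '[[-30,-10,0],[-65,-20,0],[-100,-30,0],[-135,-45,0],[-170,-45,0],[-194,-45,20],[-194,-45,45],[-194,-45,69],[-194,-45,69],[-194,-45,69]]' --rotation '[[0,7,0],[0,14,0],[0,21,0],[0,28,0],[0,35,0],[0,42,0],[0,49,0],[0,52,0],[0,52,0],[0,52,0]]'

```text
time: 1.2
position: [0.48, -0.194, 0.178]
tcp_rot: [-3.141, -0.906, 1.57]
ft_force: [-0.3, 0.9, 1.2]
opening: 0.0104
```

Run:
```python
from h import *
s=read_state(); print(s['time'],s['position'],s['tcp_rot'],s['qpos'],s['opening'],Ro.from_euler('xyz',s['tcp_rot']).as_matrix().round(3))
im,d=capture('wrist'); cv2.imwrite('pics/wrist1.png',im)
a,_=capture('side'); a=cv2.resize(a[60:260,200:440],(640,534))
cv2.imwrite('pics/side1.png',a)
```

```text
1.2 [ 0.48000851 -0.1940032   0.17798706] [-3.14057599 -0.90643647  1.57026501] [-0.8636667   0.66373372  1.3960193   0.55423965  1.81228389 -0.9387632 ] 0.010366010166235392 [[ 0.     1.    -0.001]
 [ 0.617  0.     0.787]
 [ 0.787 -0.001 -0.617]]
```

View pics/side1.png

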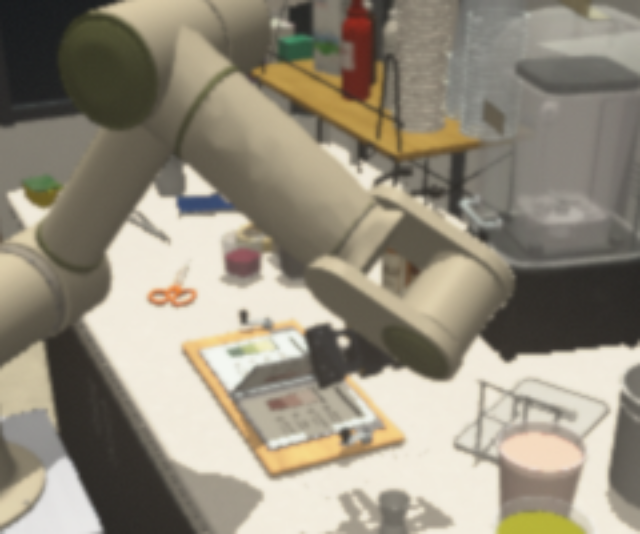

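The side view shows the closed fingers poised right of the leaf with everything clear. I'll advance under the leaf.

>>> drive_tool --linear '[[0,0,25],[0,0,50],[0,0,75],[0,0,100],[0,0,118],[0,0,118]]' --rotation '[[0,0,0],[0,0,0],[0,0,0],[0,0,0],[0,0,0],[0,0,0]]'

```text
time: 1.9
position: [0.4803, -0.0995, 0.1068]
tcp_rot: [3.139, -0.904, 1.577]
ft_force: [-0.3, -0.3, 0.1]
opening: 0.0002
```

```bash
cat > arc.py <<'E'
from h import *
def rows(phis,h=.010,ax=(.037,.022),x=.481):
    s=read_state(); R=Ro.from_euler('xyz',s['tcp_rot']); L=[];Q=[]
    for ph in phis:
        r=np.interp(ph,[44,180],[.140,.120]); e=np.radians(np.interp(ph,[44,110],[38,90])); a=np.radians(ph)
        tip=np.array([ax[0]-r*np.cos(a)-(h+.002)*np.sin(a),ax[1]+r*np.sin(a)-(h+.002)*np.cos(a)])
        tcp=tip-.008*np.array([np.cos(e),-np.sin(e)])
        if ph>110:  # contact moves from pad side to fingertip
            tcp=tip+np.array([0,.008])*np.interp(ph,[110,180],[1,.75])
        L.append((R.inv().apply(np.array([x,*tcp])-s['position'])*1000).round().astype(int).tolist())
        Rt=Ro.from_euler('xyz',[np.pi,-(np.pi/2-e),np.pi/2]); Q.append(np.degrees((R.inv()*Rt).as_rotvec()).round(1).tolist())
        print(ph,tcp.round(3))
    print(s['time'],s['position'],s['ft_force'],s['opening']); print(L);print(Q)
E
python3 -c "
from arc import *
rows([40,46,53,60,67,74,81,88,95,102])"
```

```text
40 [-0.084  0.108]
46 [-0.075  0.119]
53 [-0.062  0.131]
60 [-0.047  0.141]
67 [-0.032  0.15 ]
74 [-0.016  0.156]
81 [0.001 0.16 ]
88 [0.018 0.163]
95 [0.035 0.163]
102 [0.052 0.161]
1.9 [ 0.48031205 -0.09953786  0.10681734] [-0.34278604 -0.30474769  0.13198244] 0.00017391717737033142
[[10, 1, 11], [25, 1, 12], [43, 1, 15], [59, 1, 20], [76, 1, 27], [91, 1, 35], [104, 1, 46], [117, 1, 58], [127, 1, 71], [136, 1, 85]]
[[-0.1, 0.2, 0.2], [-0.1, -1.3, 0.2], [-0.1, -6.9, 0.2], [-0.1, -12.4, 0.2], [-0.1, -17.9, 0.2], [-0.1, -23.4, 0.2], [-0.0, -28.9, 0.2], [-0.0, -34.4, 0.2], [-0.0, -40.0, 0.2], [-0.0, -45.5, 0.2]]
```

>>> drive_tool --linear '[[10,1,11],[25,1,12],[43,1,15],[59,1,20],[76,1,27],[91,1,35],[104,1,46],[117,1,58],[127,1,71],[136,1,85]]' --rotation '[[0,0,0],[0,-1.3,0],[0,-6.9,0],[0,-12.4,0],[0,-17.9,0],[0,-23.4,0],[0,-29,0],[0,-34.4,0],[0,-40,0],[0,-45.5,0]]'

```text
time: 2.9
position: [0.4815, 0.0521, 0.1634]
tcp_rot: [3.134, -0.105, 1.575]
ft_force: [0.0, -0.7, -0.7]
opening: 0.0003
```

Run:
```python
from arc import *
im,d=capture('wrist'); a,_=capture('scene'); cv2.imwrite('pics/mid.png',np.hstack([im[:,:],cv2.resize(a[150:250,220:380],(640,400))])[:,::1][::1]) 
m=cv2.imread('pics/mid.png'); cv2.imwrite('pics/mid.png',cv2.resize(m,(800,250),interpolation=cv2.INTER_AREA))
rows([108,118,128,138,148,158,168,176,180,180])
```

```text
108 [0.066 0.158]
118 [0.087 0.149]
128 [0.106 0.137]
138 [0.123 0.123]
148 [0.136 0.105]
158 [0.147 0.086]
168 [0.154 0.065]
176 [0.156 0.048]
180 [0.157 0.04 ]
180 [0.157 0.04 ]
3.0 [0.48073299 0.05423149 0.16286202] [-0.62277299  0.3830745  -0.25564813] 0.00039101972596776853
[[11, 0, 6], [31, 0, 17], [49, 1, 31], [64, 1, 47], [75, 1, 66], [84, 1, 86], [88, 1, 108], [89, 0, 125], [89, 0, 133], [89, 0, 133]]
[[0.3, -4.6, 0.5], [0.3, -6.2, 0.5], [0.3, -6.2, 0.5], [0.3, -6.2, 0.5], [0.3, -6.2, 0.5], [0.3, -6.2, 0.5], [0.3, -6.2, 0.5], [0.3, -6.2, 0.5], [0.3, -6.2, 0.5], [0.3, -6.2, 0.5]]
```

View pics/mid.png

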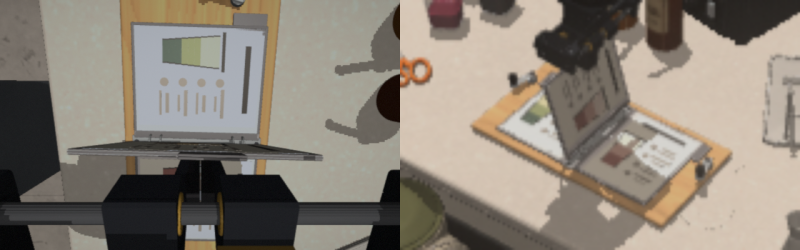

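The leaf is just past upright with the fingertip behind it. The leaf underneath still lies flat. Continuing the arc down to press.

>>> drive_tool --linear '[[11,0,6],[31,0,17],[49,1,31],[64,1,47],[75,1,66],[84,1,86],[88,1,108],[89,0,125],[89,0,135],[89,0,140]]' --rotation '[[0,-4.6,0],[0,-6.2,0],[0,-6.2,0],[0,-6.2,0],[0,-6.2,0],[0,-6.2,0],[0,-6.2,0],[0,-6.2,0],[0,-6.2,0],[0,-6.2,0]]'

```text
time: 4.0
position: [0.4808, 0.1573, 0.0331]
tcp_rot: [3.137, -0.0, 1.578]
ft_force: [0.4, -1.1, 0.8]
opening: 0.0004
```

>>> drive_tool --linear '[[0,0,2],[0,0,4],[0,0,4],[0,0,4]]' --rotation '[[0,0,0],[0,0,0],[0,0,0],[0,0,0]]'

```text
time: 4.4
position: [0.4811, 0.1572, 0.0317]
tcp_rot: [3.136, -0.001, 1.577]
ft_force: [-10.3, -0.6, 24.8]
opening: 0.0002
```

Pressed flat with 25 N. Lifting off to look at the leaf and keeper.

>>> drive_tool --linear '[[0,0,-30],[0,0,-70],[0,0,-110],[0,0,-150],[0,0,-150]]' --rotation '[[0,0,0],[0,0,0],[0,0,0],[0,0,0],[0,0,0]]'

```text
time: 4.9
position: [0.4825, 0.157, 0.1875]
tcp_rot: [3.125, -0.002, 1.577]
ft_force: [-0.6, 0.0, -0.7]
opening: 0.0005
```

Run:
```python
from h import *
s=read_state(); print(s['position'],s['ft_force']); im,d=capture('wrist'); np.savez('w2.npz',im=im,P=wpts(d,s)); cv2.imwrite('pics/wrist2.png',im)
P=wpts(d,s)
g=cv2.cvtColor(im,cv2.COLOR_BGR2GRAY)
m=((P[...,2]>.04)&(P[...,2]<.055)&(g<70)).astype(np.uint8)
n,l,st,c=cv2.connectedComponentsWithStats(m)
for i in range(1,n):
    if st[i,4]>25: print(st[i],c[i],np.median(P[l==i],0).round(4))
```

```text
[0.4824586  0.157015   0.18751433] [-0.58722841  0.0324773  -0.7449589 ]
[319  98  19  20 283] [328.19787986 107.39222615] [0.4897 0.2254 0.0509]
[620 116  20  64 792] [631.21212121 148.89267677] [0.7339 0.1942 0.0471]
[ 586  221   54   67 1001] [605.73126873 246.75024975] [0.7316 0.1106 0.0479]
```

View pics/wrist2.png

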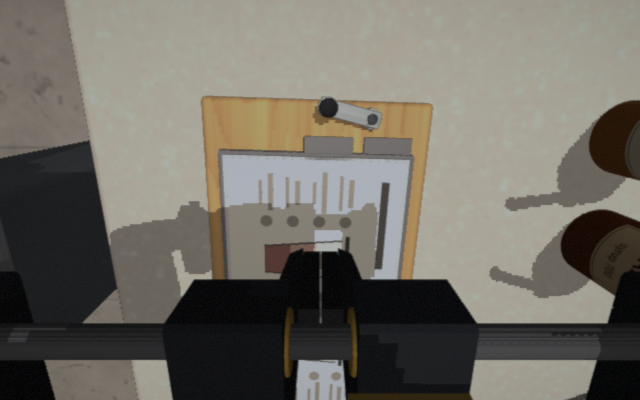

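The leaf lies flat on the left with its tab at (328,143). The knob is at (328,107), the pivot at (372,118), so the keeper is at about −0.25 rad. Now planning the tangential push with the tool yaw following the arm.

```bash
cat > keep.py <<'E'
from h import *
def rows(th,z=.043,off=.0175,pv=(.5275,.216)):
    s=read_state(); R=Ro.from_euler('xyz',s['tcp_rot']); L=[];Q=[]
    for t,o in zip(th,np.broadcast_to(off,len(th))):
        a=np.radians(t-2.4); er=np.array([-np.cos(a),-np.sin(a)]); et=np.array([np.sin(a),-np.cos(a)])
        c=np.array([*(np.array(pv)+.038*er-o*et),z])
        L.append((R.inv().apply(c-s['position'])*1000).round().astype(int).tolist())
        Q.append(np.degrees((R.inv()*Ro.from_euler('xyz',[np.pi,0,np.pi/2+a])).as_rotvec()).round(1).tolist())
    print(s['position'],s['qpos'],s['ft_force']); print(L);print(Q)
E
python3 - <<'E'
from keep import *
P=np.load('w2.npz')['P']; print('pivot',P[118,372],'tab',P[146,328],P[170,240],'leaf l',P[156,222],'leaf r',P[156,408])
rows([-14,-14],z=.110,off=.032)
rows([-14],z=.043,off=.032)
rows([-14,-5,3,11,19])
E
```

```text
pivot [0.52628593 0.21640798 0.03346883] tab [0.49100596 0.19227054 0.02446819] [0.41480829 0.1714947  0.02638767] leaf l [0.40028475 0.18370796 0.02676085] leaf r [0.56045295 0.1840391  0.0254142 ]
[0.48134286 0.15687756 0.18456264] [8.27698830e-02 3.24884759e-01 1.65191839e+00 1.11868238e-03
 1.15317629e+00 7.60209186e-02] [ 0.20900407  0.38699853 -0.85653781]
[[100, 19, 75], [100, 19, 75]]
[[0.6, -0.2, 16.8], [0.6, -0.2, 16.8]]
[0.48134286 0.15687756 0.18456264] [8.27698830e-02 3.24884759e-01 1.65191839e+00 1.11868238e-03
 1.15317629e+00 7.60209186e-02] [ 0.20900407  0.38699853 -0.85653781]
[[100, 18, 142]]
[[0.6, -0.2, 16.8]]
[0.48134286 0.15687756 0.18456264] [8.27698830e-02 3.24884759e-01 1.65191839e+00 1.11868238e-03
 1.15317629e+00 7.60209186e-02] [ 0.20900407  0.38699853 -0.85653781]
[[86, 14, 142], [81, 10, 142], [76, 7, 142], [70, 5, 142], [65, 4, 142]]
[[0.6, -0.2, 16.8], [0.7, -0.2, 7.8], [0.7, -0.1, -0.2], [0.7, -0.1, -8.2], [0.7, -0.0, -16.2]]
```

>>> drive_tool --linear '[[40,8,0],[80,16,20],[100,19,60],[100,19,100],[100,18,130],[100,18,142],[100,18,142],[100,18,142]]' --rotation '[[0,0,8],[0,0,16],[0.6,0,16.8],[0.6,0,16.8],[0.6,0,16.8],[0.6,0,16.8],[0.6,0,16.8],[0.6,0,16.8]]'

```text
time: 5.75
position: [0.5011, 0.2572, 0.0441]
tcp_rot: [3.14, -0.005, 1.283]
ft_force: [-0.7, 1.4, 0.5]
opening: 0.0004
```

```bash
python3 -c "
from keep import *
rows([-14,-7,0,7,14,21,28,35,42,49])"
```

```text
[0.5010631  0.25722785 0.04411068] [0.26493081 0.62826122 1.59527592 0.00396638 0.91438906 0.54983277] [-0.72641334  1.42988212  0.51910081]
[[-15, -1, 1], [-19, -3, 1], [-24, -4, 1], [-29, -5, 1], [-34, -5, 1], [-40, -4, 1], [-45, -3, 1], [-49, -1, 1], [-54, 1, 1], [-58, 4, 1]]
[[0.1, -0.3, -0.1], [0.1, -0.3, -7.1], [0.1, -0.3, -14.1], [0.1, -0.2, -21.1], [0.1, -0.2, -28.1], [0.2, -0.2, -35.1], [0.2, -0.2, -42.1], [0.2, -0.2, -49.1], [0.2, -0.2, -56.1], [0.2, -0.2, -63.1]]
```

>>> drive_tool --linear '[[-15,-1,1],[-19,-3,1],[-24,-4,1],[-29,-5,1],[-34,-5,1],[-40,-4,1],[-45,-3,1],[-49,-1,1],[-54,1,1],[-58,4,1]]' --rotation '[[0,0,0],[0,0,-7],[0,0,-14],[0,0,-21],[0,0,-28],[0,0,-35],[0,0,-42],[0,0,-49],[0,0,-56],[0,0,-63]]'

```text
time: 6.75
position: [0.4893, 0.2004, 0.0447]
tcp_rot: [3.134, 0.001, 2.388]
ft_force: [-0.3, -1.1, 1.0]
opening: 0.0002
```

```bash
python3 -c "
from keep import *
rows([56,63,70,77,84,88,91,93,93])"
```

```text
[0.48926314 0.20038799 0.0447047 ] [ 0.16522496  0.5678356   1.70599249  0.0048771   0.86159077 -0.65505497] [-0.27835104 -1.05553296  0.97616713]
[[-4, -2, 2], [-9, -4, 2], [-14, -4, 2], [-19, -4, 2], [-25, -4, 2], [-27, -3, 2], [-29, -2, 2], [-31, -2, 2], [-31, -2, 2]]
[[0.4, 0.1, -6.8], [0.4, 0.1, -13.8], [0.4, 0.1, -20.8], [0.4, 0.1, -27.8], [0.4, 0.2, -34.8], [0.4, 0.2, -38.8], [0.4, 0.2, -41.8], [0.4, 0.2, -43.8], [0.4, 0.2, -43.8]]
```

>>> drive_tool --linear '[[-4,-2,2],[-9,-4,2],[-14,-4,2],[-19,-4,2],[-25,-4,2],[-27,-3,2],[-29,-2,2],[-31,-2,2],[-31,-2,2]]' --rotation '[[0,0,-7],[0,0,-14],[0,0,-21],[0,0,-28],[0,0,-35],[0,0,-39],[0,0,-42],[0,0,-44],[0,0,-44]]'

```text
time: 7.65
position: [0.5103, 0.1781, 0.0443]
tcp_rot: [3.136, 0.005, -3.127]
ft_force: [-6.2, 3.6, 1.7]
opening: 0.0004
```

Run:
```python
from keep import *
s=read_state(); im,d=capture('wrist'); a,_=capture('scene'); cv2.imwrite('pics/k.png',np.hstack([cv2.resize(im,(400,250)),cv2.resize(a[160:245,235:371],(400,250),interpolation=cv2.INTER_CUBIC)]))
print(s['position'],s['ft_force'])
```

```text
[0.51025501 0.1781127  0.04426704] [-6.18464065  3.62257268  1.67256336]
```

View pics/k.png

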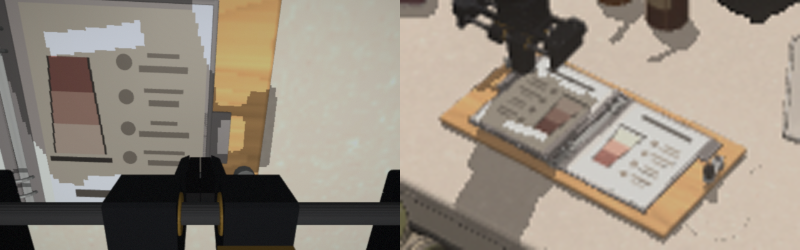

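A 6 N reaction suggests the keeper is at its stop. Backing off −x (tool +x), then lifting and checking.

>>> drive_tool --linear '[[8,0,0],[20,0,0],[20,0,-30],[20,0,-70],[20,0,-110],[20,0,-150],[20,-50,-150],[20,-100,-150],[20,-100,-150]]' --rotation '[[0,0,0],[0,0,0],[0,0,0],[0,0,0],[0,0,0],[0,0,0],[0,0,0],[0,0,0],[0,0,0]]'

```text
time: 8.65
position: [0.4911, 0.0727, 0.1951]
tcp_rot: [3.137, 0.009, -3.133]
ft_force: [0.4, -0.3, -0.5]
opening: 0.0002
```

>>> drive_tool --linear '[[50,0,0],[100,0,0],[150,0,0],[150,0,0]]' --rotation '[[0,0,0],[0,0,0],[0,0,0],[0,0,0]]'

```text
time: 9.05
position: [0.336, 0.0722, 0.1938]
tcp_rot: [3.137, 0.008, -3.132]
ft_force: [0.0, -0.3, -0.3]
opening: 0.0004
```

Run:
```python
from h import *
s=read_state(); im,d=capture('wrist'); a,_=capture('scene'); cv2.imwrite('pics/f.png',np.hstack([cv2.resize(im,(400,250)),cv2.resize(a[160:245,235:371],(400,250),interpolation=cv2.INTER_CUBIC)]))
print(s['time'],s['position'],s['ft_force'])
P=wpts(d,s); g=cv2.cvtColor(im,cv2.COLOR_BGR2GRAY)
m=((P[...,2]>.04)&(P[...,2]<.055)&(g<70)).astype(np.uint8)
n,l,st,c=cv2.connectedComponentsWithStats(m)
for i in range(1,n):
    if st[i,4]>25: print(st[i],c[i],np.median(P[l==i],0).round(4))
```

```text
9.05 [0.3359899  0.07224898 0.19379268] [ 0.03384932 -0.29791905 -0.32835001]
```

View pics/f.png

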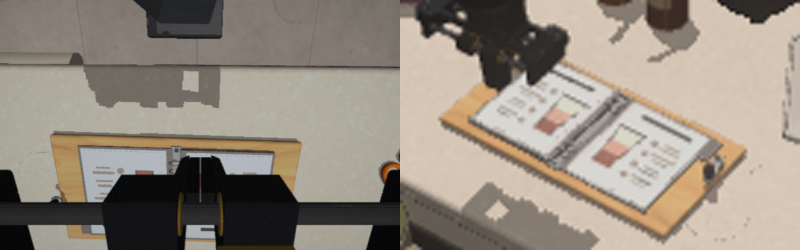

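The camera now faces the robot and the keeper is hidden. I'll turn back so it looks along +y.

>>> drive_tool --linear '[[0,0,-40],[-20,0,-60],[-50,0,-60],[-80,10,-60],[-110,20,-60],[-140,30,-60],[-150,40,-60],[-150,50,-60],[-150,50,-60],[-150,50,-60]]' --rotation '[[0,0,8],[0,0,16],[0,0,24],[0,0,32],[0,0,40],[0,0,48],[0,0,56],[0,0,64],[0,0,72],[0,0,80]]'

```text
time: 10.15
position: [0.4913, 0.1233, 0.2571]
tcp_rot: [3.128, -0.001, 1.749]
ft_force: [0.8, -0.0, 0.9]
opening: 0.0003
```

Run:
```python
from h import *
s=read_state(); im,d=capture('wrist'); a,_=capture('scene'); cv2.imwrite('pics/g.png',np.hstack([cv2.resize(im,(480,300)),cv2.resize(a[160:245,235:325],(318,300),interpolation=cv2.INTER_CUBIC)]))
print(s['time'],s['position'],s['ft_force'])
P=wpts(d,s); g=cv2.cvtColor(im,cv2.COLOR_BGR2GRAY)
m=((P[...,2]>.04)&(P[...,2]<.055)&(g<70)).astype(np.uint8)
n,l,st,c=cv2.connectedComponentsWithStats(m)
for i in range(1,n):
    if st[i,4]>25: print(st[i],c[i],np.median(P[l==i],0).round(4))
```

```text
10.15 [0.49131933 0.1232628  0.25707773] [ 0.7824864  -0.00324626  0.86027418]
[562 115  45  64 631] [575.04278922 142.5451664 ] [0.736  0.2    0.0479]
[355 120  15  14 169] [361.8816568  126.50887574] [0.5249 0.1779 0.0508]
[523 210  49  53 540] [538.23518519 228.61111111] [0.7315 0.1081 0.048 ]
[621 212  19  28 224] [631.30803571 225.96875   ] [0.8356 0.1256 0.0449]
[558 295  25  28 287] [569.60278746 310.10801394] [0.8084 0.0151 0.046 ]
```

View pics/g.png

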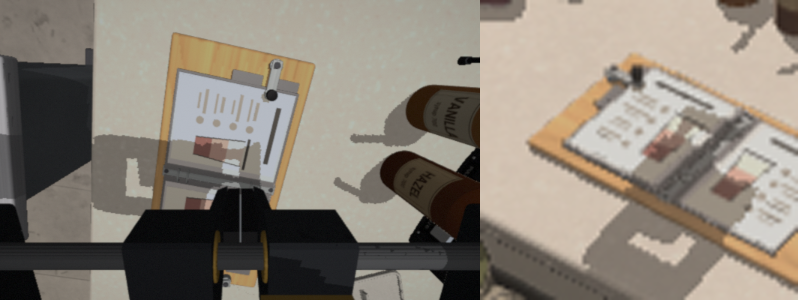

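The knob is at (0.525, 0.178), 38 mm straight toward the spine from the pivot. Both leaves lie flat, so I'm handing in.

```bash
python3 -c "
from cell import finish_job
print(finish_job())"
```

```text
the job is handed in; nothing more can be done
None
```

The ajar leaf now lies flat on the left half of the stand, and the left keeper is across it, pointing at the spine. I handed the job in at about 10 s of robot time; it reports no verdict.

- **Leaf:** I pushed it over from about 0.77 rad with closed, tilted fingertips on its back face only. I then pressed it down with about 25 N. After lifting off, the depth camera read it at z ≈ 25–27 mm, against a nominal 24 mm.
- **Keeper:** I pushed it by its knob from about −0.25 rad until it resisted with about 6 N. The knob ended at (0.525, 0.178) and the pivot was at about (0.527, 0.216). That is 38 mm apart, and the keeper points at the spine to within a few degrees.
- **Surroundings:** In the last pictures the leaf underneath lies flat and the stand looks level and unmoved. I did not re-measure the stand or the drinks, tubs and jigger. The arm was clear of everything.

My early estimate of the keeper pivot from the scene camera was about 1 cm off. I corrected it from the close wrist view before pushing the keeper. No check failed.

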